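# Pin the strainer pot and find which way its cap comes off

### The job

Take the steel lock pin out of the wooden block and drop it fully home through both holes, the strainer pot's ear and the bracket ear below it, so the pot cannot swivel, and let go of it. Then find out which way the pot's quarter-turn cap loosens (it may be either hand: it stops short one way; turn it the other way until it stops, then it lifts) and lift the cap straight off. Finish still holding the cap level and still, over the pot, about 8 cm above the rim; leave the pin in and everything else where it stands.

Things in the scene. Friction and masses are not known exactly. Their poses are not given: they have to be found in the camera images.
- cradle: fixed dark steel bracket carrying the strainer pot, base disc 104 mm across; origin on the work surface on the pot's vertical axis, z up, x pointing to the ear with the pin hole. Fixed to it on -x is a closed grey pump housing, 80 x 80 mm, 76 mm tall, centred 115 mm from the axis, joined by a short copper pipe.
- pot (a joint): swivel of the white plastic strainer pot (84 mm across, rim 75 mm above the surface, mouth 56 mm across) about the bracket's vertical axis, rad, positive counter-clockwise from above, limits +-1; a weak spring (0.3 N m/rad) returns it to 0, where the holes of both ears are in line. With the pin in it has only about 0.04 rad of play.
- mouth (a point): centre of the pot's mouth at rim height, on the pot's axis. Ledges inside lock the cap's crossbar. The cap turns easily: one way (either, varies, unseen from outside) it comes up hard after 8 to 18 degrees; the other way it turns 50 to 58 degrees to a stop, and from 40 degrees to that stop it lifts straight off.
- ear_hole (a point): centre of the hole in the pot's ear, on the ear's upper face, 36 mm above the surface and 85 mm from the pot's axis (towards the bracket's +x). Vertical hole 12.5 mm in diameter; ear 8 mm thick, 34 mm wide, out to 103 mm from the pot's axis.
- base_hole (a point): centre of the matching 12.5 mm vertical hole in the bracket's own ear just below, on its upper face 24 mm above the surface; ear 10 mm thick, open space below.
- cap: grey quarter-turn cap on the pot's rim: disc 88 mm across, 8 mm thick, with an upright grip bar on top 62 mm long (cap x), 12 mm thick (cap y), its top 36 mm above the disc's underside. Origin: centre of the underside, z up. A crossbar 50 mm long (x) hangs to 14 mm below. At the start cap x is within 4 degrees of bracket x. Mass about 0.1 kg.
- pin: steel lock pin, upright: shaft 10 mm across, 30 mm long, tapered foot; collar 26 mm across, 4 mm thick; round grip 20 mm across, from 34 to 61 mm above the foot. Origin at the centre of the foot, z up along the pin. Fully home its collar rests on the pot's ear, foot 30 mm below the ear's upper face. 0.07 kg.
- rest: fixed wooden block 56 x 56 x 36 mm in which the pin stands at the start, in a loose vertical hole (13 mm) with the collar on the block's top; origin under its centre.
- flowerpot: empty terracotta flowerpot, 116 mm across the rim, 100 mm tall; origin under its centre. A bystander.
- strainer: stainless steel tea strainer, bowl 72 mm across, 30 mm tall, with a wire handle out to 140 mm along its +x; origin under the bowl. A bystander.
- clothespin: black plastic clothespin lying on its side, 72 x 17 x 11 mm, long axis x; origin under its centre. A bystander.
- brush: scrubbing brush lying along its x axis; origin under it. A bystander.
- soap: bar of white soap 85 x 55 x 28 mm; origin under its centre. A bystander.
There are look-alikes about, which are no part of the job. Of the things like the cap, leave any that is white; of the rest the smaller one is meant.

How it is judged:
On the way, in this order (a step that is already met when the one before it is completed fails the run):
1. the pin is fully home through both ears and let go, the cap still on (horizontal distance between pin and ear_hole below 0.005 m and horizontal distance between pin and base_hole below 0.005 m and z of pin in the frame of ear_hole below -0.025 m and angle between pin's own z axis and vertical below 0.2 rad and contact force between the fingers and pin below 0.1 N and z of cap in the frame of mouth below 0.008 m), for 0.2 s.
2. the cap is turned to its open position while still on the pot (angle between the x axis of cap and the x axis of cradle, either way round above 0.45 rad and z of cap in the frame of mouth below 0.012 m), for 0.05 s.
3. the cap is lifted off, in the fingers (z of cap in the frame of mouth above 0.05 m and contact force between the fingers and cap above 1 N), for 0.2 s.
At the end, for the whole second after the job is handed in: Cap held in the fingers, touching nothing else, underside 50 to 140 mm above the rim, within 50 mm of the pot axis, tilt under 0.3 rad, under 30 mm/s; pin untouched through both ears, foot 25 mm or more below the ear top, within 5 mm of both hole centres, tilt under 0.2 rad (all of step 3 and horizontal distance between pin and ear_hole below 0.005 m and horizontal distance between pin and base_hole below 0.005 m and z of pin in the frame of ear_hole below -0.025 m and angle between pin's own z axis and vertical below 0.2 rad and contact force between the fingers and pin below 0.1 N and z of cap in the frame of mouth below 0.14 m and horizontal distance between cap and mouth below 0.05 m and angle between cap's own z axis and vertical below 0.3 rad and linear speed of cap below 0.03 m/s and contact force between cap and cradle below 0.05 N and contact force between cap and pin below 0.05 N); the arm keeps its last pose, push and grip.
It fails at once if a bystander (flowerpot, strainer, clothespin, brush, soap) is moved more than 40 mm (distance of any of flowerpot, strainer, clothespin, brush, soap from where it was at the start of the episode above 0.04 m).
It also fails if it takes over 72 s, if anything falls off the work surface, if the arm or the gripper's body presses on something with over 40 N, if the wrist force passes 120 N, or if a joint passes its speed limit or range.

### The arm

A 7-joint arm with a two-finger parallel gripper is mounted at the origin on the work surface. World frame = base frame: x ahead of the robot, y to its left, z up, the work surface at z = 0. Lengths are in m, angles in rad, forces in N, time in s.
With the tool pointing down it reaches from about 0.425 to 1.025 m from the base axis. Payload 9.4 kg.
Tool frame: the origin (TCP) lies midway between the tips of the shut fingers; the grasp point (between the pads) lies 19 mm behind it (env.grasp_offset is the distance from the TCP to the grasp point, in m); z points along the fingers, y is the direction in which the jaws open and shut (so a half turn about z gives the same grasp; the last joint's range is limited). The gripper opens to 85 mm and grips with 20 to 120 N. Pads are 22 mm wide; open, the fingers measure 114 mm over their backs; the gripper's body (76 mm by 85 mm) begins 54 mm behind the grasp point. The pads swing forward as they close: fully open they stand 13 mm farther back than shut.
Start: joints at [-1.382, 0.599, -0.003, 1.599, 0.002, 0.943, -0.08], TCP at [0.19, 0.7, 0.231] pointing down, gripper open.
Joint ranges: [-2.57, 2.57], [-0.35, 1.97], [-1.29, 1.29], [0.11, 2.56], [-1.05, 4.19], [0.11, 1.86], [-2.63, 2.63]. Speed limits (rad/s): [2.22, 2.22, 3.01, 3.01, 3.14, 3.14, 3.14].

### API

Orientations are given as a rotation vector (axis times angle).
In Python, from station import get_state, optics, job, spot_in, env gives the robot as it stands.
- The arm moves only by the tool play_rows, never from a script. Its argument "commands" is one flat list of numbers, 4 for each row, row after row: the shift along the tool's x, y, z in cm, then the turn about the tool's z in rad. In form: [dx, dy, dz, roll, dx, dy, dz, roll, ...]. A call has exactly 10 rows; each row is the pose to reach, as a shift and turn from the pose measured when the call began, along the tool's axes at that moment; what a row does not reach only later rows make up. A row lasts 1/8 s, in which the tool goes at most 62.5 mm and 10.7 degrees, less where a joint would pass 70% of its speed; a pose out of reach is approached as far as the arm can. A call with a gripper value outside its range is refused whole. "claw" is the opening in per cent of the stroke, from 0 (shut) to 100 (fully open), set as the call begins (left out, the last holds). The fingers move at their own pace and stop on an object; the grip force is fixed at half the most. Time passes only in rows, so rows that repeat a pose let the fingers close, or fill a call up. It gives the time, the measured TCP pose, the force and the opening at its end, in the units of the state.
- get_state(): the state, without advancing time (a new reading comes with each control period).
- optics.read_camera(name): name is "scene" or "top" or "wrist"; returns a dict with "img" (384x512x3 uint8, red, green, blue), "camera_matrix" (3x3 intrinsics, pixels), "rvec" (rotation vector, rad) and "tvec" (3), from world to camera coordinates, as OpenCV has them; the wrist camera has in their place "mount" (4x4, takes a point from camera to tool coordinates, whose origin is the TCP and whose axes are the flange's). Camera axes: x right, y down, z forward; pixel columns grow to the right and rows downward; lengths in m; the calibration is good to about 2 mm. A picture is of the moment at which its call begins: read the wrist's pose just before it. There is no depth.
- job.job_done(): hands the job in, once; it reports no verdict.
Trained networks look in the newest picture that a camera, given by its name, has taken for a name from the list of things; names that differ only in an ending like _2 or _b are one class to them, and where a whole thing is asked for, a point or a joint stands for the part that bears it (a point fixed in the world has none). Each returns a list of dicts, best first, with "score" (0 to 1); they miss things now and then, are a little off and sometimes report something else, mostly with a low value. They report only what shows in the picture. A call takes as long as a camera call. They do not tell look-alikes from the thing itself.
- spot_in(camera, name): "extent" ([left, top, right, bottom] as shares, 0 to 1, of the picture: columns of its width, rows of its height, round what is visible of it).
The state is a dict: "time": time; "joint_positions": joint angles; "qvel": joint speeds; "effort": joint torques, N m; "eef_pos": TCP position; "tcp_rot": TCP orientation; "contact_force": force on the tool from outside, world axes, zero at the start; "torque": the same for the moment, N m; "grip_width": finger opening in m.
Only numpy, scipy, OpenCV 4.12 (cv2) and the standard library are available. Lean on these libraries where they do the work, as an engineer would, in place of code of your own. Each camera call takes 0.05 s, during which the arm holds its last target. There are 200 camera calls.

## Working session

There is one attempt and no reset: what is moved stays moved. The work goes in short steps, Python scripts to look and compute and a tool call to move; the robot and the scene stay as the last step left them, time stands still between calls to the robot, and variables do not carry over. Pictures are saved under pics/ and viewed, about 8 in all and at most 12, crops included, and the job is handed in when it is done.

Besides the shell and the picture viewer there is one more tool, called after "Request:" by a JSON object that holds its "api" and its "payload". play_rows: Moves the arm, as the interface text tells. Its arguments: {"type":"object","properties":{"commands":{"type":"array","items":{"type":"number"}},"claw":{"type":"number"}},"required":["commands"]}

```bash
mkdir -p pics; ls
cat > h.py <<'E'
import numpy as np, cv2, json
from scipy.spatial.transform import Rotation as R
from station import get_state, optics, job, spot_in, env
def cam(name):
    s=get_state(); c=optics.read_camera(name); K=np.array(c["camera_matrix"])
    if "mount" in c:
        M=np.array(c["mount"]); Rt=R.from_rotvec(s["tcp_rot"]).as_matrix()
        Rw=Rt@M[:3,:3]; o=Rt@M[:3,3]+np.array(s["eef_pos"])
    else:
        Rc=R.from_rotvec(np.ravel(c["rvec"])).as_matrix(); Rw=Rc.T; o=-Rc.T@np.ravel(c["tvec"])
    return c["img"],K,Rw,o
def ray(C,u,v,z):
    _,K,Rw,o=C; d=Rw@np.linalg.inv(K)@np.array([u,v,1.]); return o+d*(z-o[2])/d[2]
def proj(C,p):
    _,K,Rw,o=C; q=K@(Rw.T@(np.array(p)-o)); return q[:2]/q[2]
def save(C,f,box=None,size=None):
    im=C[0][:,:,::-1]
    if box: im=im[box[1]:box[3],box[0]:box[2]]
    if size: im=cv2.resize(im,size,interpolation=cv2.INTER_CUBIC)
    cv2.imwrite('pics/'+f,im)
def det(name,thing):
    return [(round(d["score"],2),[round(a*b) for a,b in zip(d["extent"],[512,384,512,384])]) for d in spot_in(name,thing)]
E
python3 - <<'E'
from h import *
a=cam('top');b=cam('scene')
cv2.imwrite('pics/a.png',np.vstack([a[0],b[0]])[:,:,::-1])
for C,n in((a,'top'),(b,'scene')):
    print(n,C[3].round(3),C[2].round(2).tolist(),C[1].round(0).tolist())
    for t in ['cap','pin','ear_hole','rest','pot','cradle','flowerpot','strainer','clothespin','brush','soap']: print(t,det(n,t)[:4])
E
```

```text
pics
top [ 0.467 -0.066  1.34 ] [[0.01, -1.0, 0.1], [-1.0, -0.01, -0.01], [0.01, -0.1, -1.0]] [[466.0, 0.0, 247.0], [0.0, 466.0, 200.0], [0.0, 0.0, 1.0]]
cap [(0.96, [309, 201, 354, 246]), (0.75, [248, 203, 282, 240]), (0.69, [198, 178, 229, 207])]
pin []
ear_hole [(0.56, [264, 186, 279, 207]), (0.56, [171, 116, 215, 156])]
rest [(0.8, [130, 229, 155, 258]), (0.64, [344, 229, 394, 287])]
pot [(0.6, [267, 186, 280, 206])]
cradle [(0.84, [243, 188, 279, 279])]
flowerpot [(0.83, [173, 118, 214, 159])]
strainer [(0.58, [237, 130, 299, 157])]
clothespin [(0.67, [184, 226, 198, 250])]
brush [(0.61, [339, 230, 395, 288])]
soap [(0.76, [136, 139, 159, 177]), (0.43, [343, 227, 394, 288])]
scene [0.955 0.454 0.769] [[-0.85, 0.37, -0.38], [0.53, 0.62, -0.58], [0.02, -0.69, -0.72]] [[394.0, 0.0, 258.0], [0.0, 394.0, 194.0], [0.0, 0.0, 1.0]]
cap [(0.95, [257, 228, 293, 262])]
pin [(0.68, [368, 267, 400, 301]), (0.54, [379, 267, 396, 279])]
ear_hole [(0.66, [235, 183, 290, 207])]
rest [(0.87, [366, 262, 401, 301])]
pot [(0.82, [231, 183, 294, 205])]
cradle [(0.86, [234, 153, 337, 211])]
flowerpot [(0.95, [207, 247, 261, 313])]
strainer [(0.6, [167, 210, 214, 253]), (0.41, [233, 155, 336, 213])]
clothespin [(0.49, [329, 233, 341, 251])]
brush [(0.69, [235, 156, 337, 216]), (0.6, [216, 119, 280, 131])]
soap [(0.84, [264, 314, 308, 363])]
```

View pics/a.png

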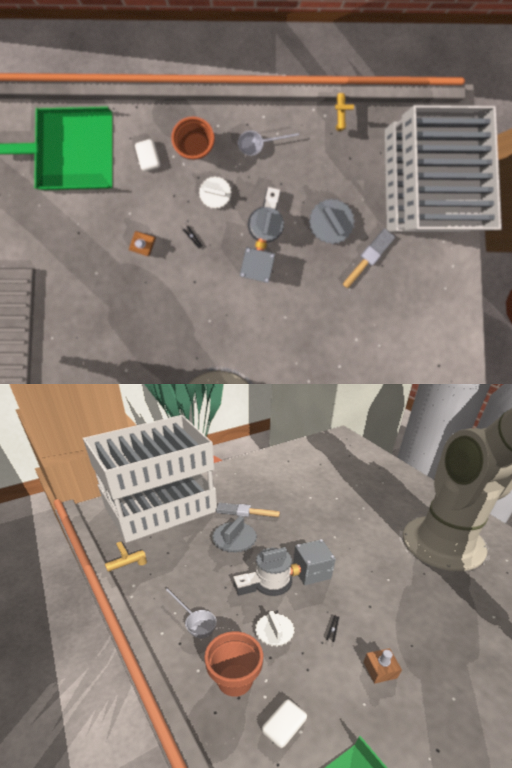

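The top view shows the block with pin at about (141,243), the pot with grey cap at (265,223) and its ear up at (272,192). The larger grey look-alike is at (332,221) and the white one at (214,192).

Run:
```python
from h import *
C=cam('top'); D=cam('scene')
print('pin top', ray(C,139,243,.067), 'scene', ray(D,386,272,.067))
print('rest', ray(C,142,243,.03))
print('cap',ray(C,265,222,.083),'ear end',ray(C,273,188,.036),'pump',ray(C,258,264,.076))
for n,u,v,z in [('big',332,221,.03),('white',214,193,.03),('fp',193,138,.1),('clothes',191,237,.01),('strainer',250,143,.03)]: print(n,ray(C,u,v,z).round(3))
save(C,'b.png',(110,170,370,290),(780,360))
s=get_state();print(s['eef_pos'],R.from_rotvec(s['tcp_rot']).as_matrix().round(3).tolist(),s['time'],env.grasp_offset)
```

```text
pin top [0.47198044 0.21545235 0.067     ] scene [0.47730234 0.22221098 0.067     ]
rest [0.47217544 0.21525897 0.03      ]
cap [ 0.53087089 -0.1256974   0.083     ] ear end [ 0.62933574 -0.15016474  0.036     ] pump [ 0.41805833 -0.10760916  0.076     ]
big [ 0.538 -0.317  0.03 ]
white [0.614 0.016 0.03 ]
fp [0.756 0.071 0.1  ]
clothes [0.49  0.081 0.01 ]
strainer [ 0.759 -0.084  0.03 ]
[0.19046167 0.69953956 0.23127018] [[-0.965, 0.263, 0.0], [0.263, 0.965, 0.0], [-0.0, 0.0, -1.0]] 1.3 0.0187
```

View pics/b.png

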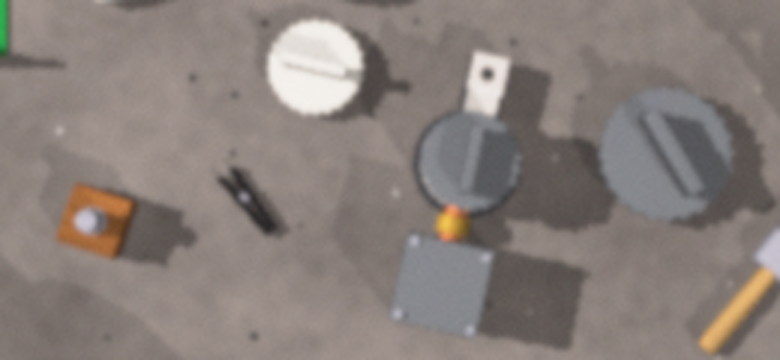

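Request:
{"api": "play_rows", "payload": {"commands": [-5,-5,0,0,-10,-10,0,0,-15,-15,0,0,-20,-20,0,0,-25,-25,0,0,-30,-30,0,0,-35,-35,0.5,0,-38,-37,1,0,-40,-39,2,0,-40,-39,2,0], "claw": 100}}

```text
time: 2.55
eef_pos: [0.476, 0.2132, 0.2108]
tcp_rot: [0.429, 3.112, -0.003]
contact_force: [-0.8, 0.3, 0.3]
grip_width: 0.0856
```

Run:
```python
from h import *
C=cam('wrist'); save(C,'c.png')
s=get_state();print(s['eef_pos'],R.from_rotvec(s['tcp_rot']).as_euler('xyz'),s['time'])
print(det('wrist','pin'),det('wrist','rest'))
print('expected',proj(C,[.473,.217,.067]))
T=cam('top');print('hole',ray(T,272.3,194.3,.036))
```

```text
[0.47488379 0.21599146 0.21110401] [-3.14093891e+00  2.82598806e-05  2.87100192e+00] 2.6
[(0.9, [251, 145, 272, 175])] [(0.85, [234, 125, 289, 188])]
expected [257.46694309 168.52358233]
hole [ 0.61144377 -0.14822827  0.036     ]
```

View pics/c.png

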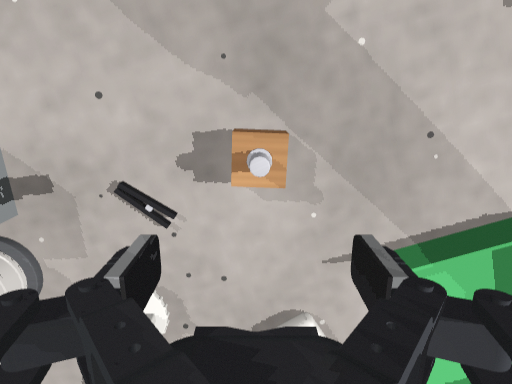

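Run:
```python
from h import *
C=cam('wrist'); im=cv2.resize(C[0][110:200,215:305][:,:,::-1],(720,720),interpolation=cv2.INTER_CUBIC)
p=np.array([.473,.217])
print(C[1].round(1).tolist(),C[3],C[2].round(3).tolist())
for z,r,c in((.067,.010,(0,255,0)),(.040,.013,(255,0,0))):
    q=np.array([proj(C,[*(p+r*np.array([np.cos(t),np.sin(t)])),z]) for t in np.linspace(0,6.28,60)])
    q=((q-[215,110]+.5)*8-.5).astype(int); cv2.polylines(im,[q.astype(np.int32)],True,c,1)
cv2.imwrite('pics/d.png',im[:,:][:600])
```

```text
[[319.5, 0.0, 255.5], [0.0, 319.5, 185.8], [0.0, 0.0, 1.0]] [0.41024321 0.23782574 0.35444811] [[0.261, 0.931, 0.254], [0.965, -0.253, -0.068], [0.001, 0.263, -0.965]]
```

View pics/d.png

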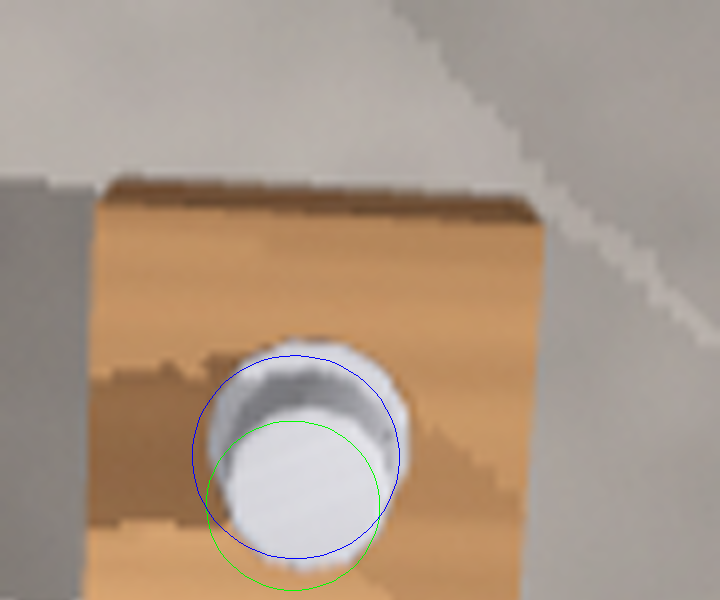

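Request:
{"api": "play_rows", "payload": {"commands": [0.4,0.2,2,0,0.4,0.2,5,0,0.4,0.2,8,0,0.4,0.2,11,0,0.4,0.2,13,0,0.4,0.2,15,0,0.4,0.2,16,0,0.4,0.2,16.7,0,0.4,0.2,16.7,0,0.4,0.2,16.7,0], "claw": 60}}

```text
time: 4.05
eef_pos: [0.4703, 0.223, 0.045]
tcp_rot: [0.412, 3.114, 0.002]
contact_force: [0.2, 0.2, -0.4]
grip_width: 0.0514
```

Request:
{"api": "play_rows", "payload": {"commands": [0,0,0,0,0,0,0,0,0,0,0,0,0,0,0,0,0,0,0,0,0,0,0,0,0,0,0,0,0,0,0,0,0,0,0,0,0,0,0,0], "claw": 0}}

```text
time: 5.3
eef_pos: [0.4696, 0.2208, 0.0456]
tcp_rot: [-0.415, -3.114, 0.002]
contact_force: [-2.1, -6.9, 10.0]
grip_width: 0.0177
```

Request:
{"api": "play_rows", "payload": {"commands": [0,0,-2,0,0,0,-5,0,-1,-1,-9,0,-4,-5,-11,0,-8,-10,-11.5,0,-12,-16,-11.5,0,-16,-22,-11.5,0,-20,-28,-11.5,0,-23.3,-31.9,-11.5,0,-23.3,-31.9,-11.5,0]}}

```text
time: 6.55
eef_pos: [0.6114, -0.1532, 0.1611]
tcp_rot: [0.424, 3.112, -0.005]
contact_force: [-0.9, 0.6, -0.6]
grip_width: 0.0176
```

Run:
```python
from h import *
C=cam('wrist'); save(C,'e.png')
s=get_state();print(s['eef_pos'],s['grip_width'],s['time'])
e=s['eef_pos'];print(C[3],C[2].round(3).tolist())
for t in ['pin','ear_hole','cap']: print(t,det('wrist',t))
print('hole pred',proj(C,[.611,-.148,.036]))
```

```text
[ 0.61170358 -0.15361666  0.16102653] 0.017725146744884412 6.6
[ 0.54823513 -0.13386267  0.30399889] [[0.268, 0.929, 0.254], [0.963, -0.258, -0.073], [-0.003, 0.264, -0.964]]
pin [(0.63, [237, 207, 276, 286])]
ear_hole [(0.66, [237, 133, 280, 197])]
cap [(0.83, [0, 66, 131, 215]), (0.7, [187, 0, 327, 136]), (0.56, [390, 74, 500, 182])]
hole pred [260.0922228  175.58061748]
```

View pics/e.png

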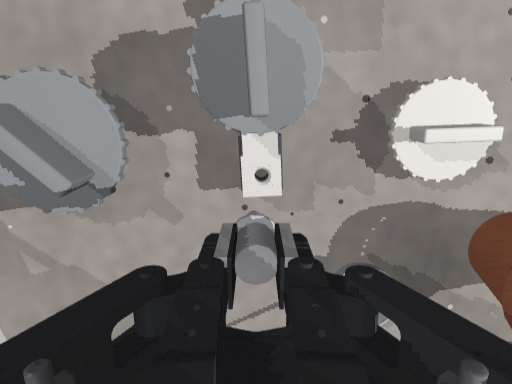

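```bash
cat >> h.py <<'E'
def overlay(C,circs,box,k,f):
    x0,y0,x1,y1=box; im=cv2.resize(C[0][y0:y1,x0:x1][:,:,::-1],None,fx=k,fy=k,interpolation=cv2.INTER_CUBIC)
    for p,z,r,c in circs:
        q=np.array([proj(C,[p[0]+r*np.cos(t),p[1]+r*np.sin(t),z]) for t in np.linspace(0,6.28,60)])
        cv2.polylines(im,[((q-[x0,y0]+.5)*k-.5).round().astype(np.int32)],True,c,1)
    cv2.imwrite('pics/'+f,im)
E
python3 - <<'E'
from h import *
C=cam('wrist'); s=get_state(); e=np.array(s['eef_pos']); Rt=R.from_rotvec(s['tcp_rot']).as_matrix()
p=(e+Rt@[-.0023,0,0])[:2]; f=e[2]-.0396; print(e,p,f)
h=[.610,-.1465]
overlay(C,[(p,f+.061,.010,(0,255,0)),(p,f+.034,.013,(255,0,0)),(p,f,.005,(0,0,255)),(h,.036,.00625,(0,255,255)),(h,.024,.00625,(255,0,255))],(210,125,310,300),4,'f.png')
E
```

```text
[ 0.61038292 -0.14584755  0.16090714] [ 0.61260371 -0.14644593] 0.12130713954234976
```

View pics/f.png

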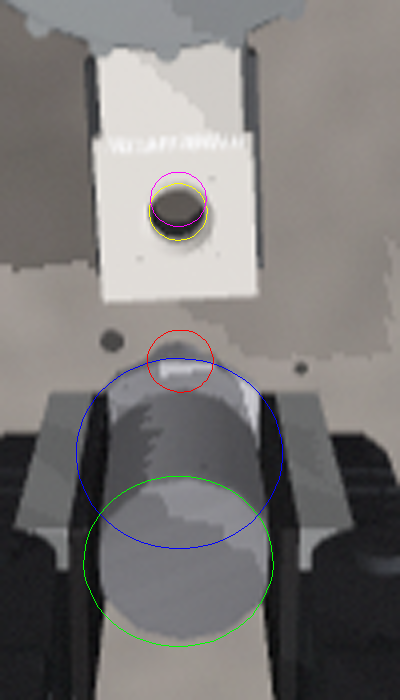

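Request:
{"api": "play_rows", "payload": {"commands": [0.36,-0.1,1.5,0,0.36,-0.1,3,0,0.36,-0.1,4.5,0,0.36,-0.1,6,0,0.36,-0.1,7,0,0.36,-0.1,7.3,0,0.36,-0.1,7.3,0,0.36,-0.1,7.3,0,0.36,-0.1,7.3,0,0.36,-0.1,7.3,0]}}

```text
time: 8.05
eef_pos: [0.6067, -0.1459, 0.0883]
tcp_rot: [-0.412, -3.114, 0.0]
contact_force: [-0.0, -0.4, -1.7]
grip_width: 0.0179
```

Run:
```python
from h import *
cam('wrist');cam('wrist');C=cam('wrist'); s=get_state(); e=np.array(s['eef_pos']); print(e,s['tcp_rot'],s['contact_force'])
p=(e+R.from_rotvec(s['tcp_rot']).as_matrix()@[-.0033,0.0003,0])[:2]; f=e[2]-.0396; print(p,f)
h=[.610,-.1465]
overlay(C,[(p,f+.061,.0088,(0,255,0)),(p,f+.034,.013,(255,0,0)),(p,f,.004,(0,0,255)),(h,.036,.00625,(0,255,255)),(h,.024,.00625,(255,0,255))],(200,140,320,300),4,'g.png')
```

```text
[ 0.60663585 -0.14589684  0.08804905] [-4.12077165e-01 -3.11333520e+00  4.41928132e-04] [ 0.09867231  0.3574158  -0.66570468]
[ 0.60990026 -0.1464657 ] 0.04844905165919743
```

View pics/g.png

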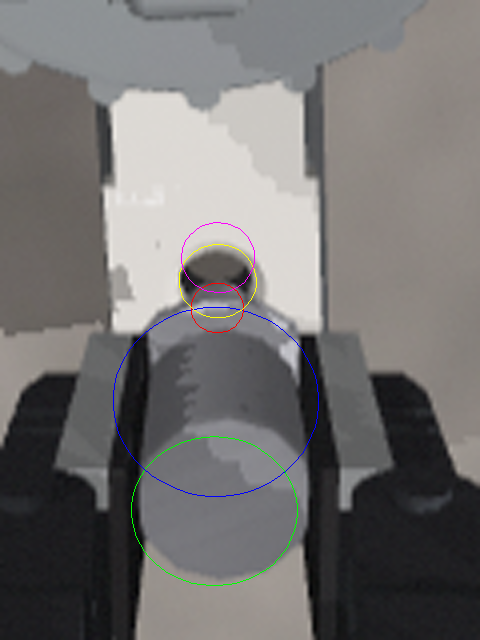

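Request:
{"api": "play_rows", "payload": {"commands": [-0.03,-0.05,0.4,0,-0.03,-0.05,0.8,0,-0.03,-0.05,1.1,0,-0.03,-0.05,1.4,0,-0.03,-0.05,1.6,0,-0.03,-0.05,1.8,0,-0.03,-0.05,2,0,-0.03,-0.05,2.2,0,-0.03,-0.05,2.3,0,-0.03,-0.05,2.3,0]}}

```text
time: 9.45
eef_pos: [0.6071, -0.1465, 0.0651]
tcp_rot: [-0.412, -3.114, 0.0]
contact_force: [1.8, -1.0, 0.1]
grip_width: 0.0178
```

Request:
{"api": "play_rows", "payload": {"commands": [0,0,0.2,0,0,0,0.4,0,0,0,0.6,0,0,0,0.8,0,0,0,1.0,0,0,0,1.2,0,0,0,1.4,0,0,0,1.6,0,0,0,1.8,0,0,0,1.8,0]}}

```text
time: 10.7
eef_pos: [0.6073, -0.1465, 0.0469]
tcp_rot: [-0.412, -3.114, 0.0]
contact_force: [4.4, -0.3, -0.6]
grip_width: 0.0178
```

Request:
{"api": "play_rows", "payload": {"commands": [0,0,0.1,0,0,0,0.1,0,0,0,0.1,0,0,0,0.1,0,0,0,0.1,0,0,0,0,0,0,0,-1.5,0,0,0,-4,0,0,0,-8,0,0,0,-12,0], "claw": 50}}

```text
time: 11.95
eef_pos: [0.6072, -0.1465, 0.1691]
tcp_rot: [0.412, 3.114, -0.0]
contact_force: [-0.6, 0.5, 0.5]
grip_width: 0.0429
```

Run:
```python
from h import *
cam('wrist');cam('wrist');C=cam('wrist'); s=get_state(); print(s['eef_pos'],s['contact_force'],s['grip_width'],det('wrist','pin'),det('wrist','cap'))
h=[.610,-.1465]; a=np.array(h)-.085*np.array([np.cos(-.2),np.sin(-.2)])
overlay(C,[(h,.067,.0088,(0,255,0)),(h,.040,.013,(255,0,0)),(a,.083,.044,(0,255,255))],(130,0,390,200),3,'i.png'); print(a)
```

```text
[ 0.60858712 -0.14683932  0.17021387] [-0.14529369  0.95346345 -0.44061884] 0.04253397854452539 [(0.8, [243, 160, 266, 193]), (0.7, [263, 260, 379, 329])] [(0.94, [185, 0, 315, 137]), (0.72, [2, 69, 130, 213]), (0.56, [377, 84, 481, 182])]
[ 0.52669434 -0.12961311]
```

View pics/i.png

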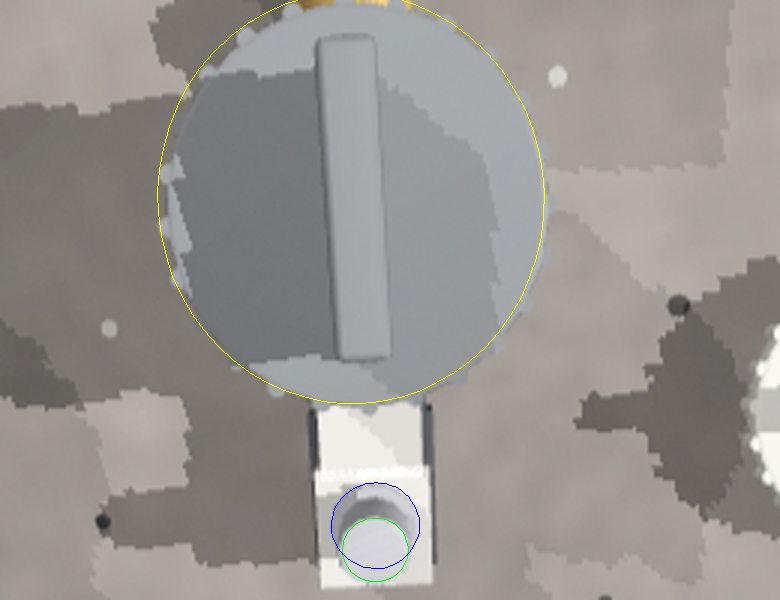

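Request:
{"api": "play_rows", "payload": {"commands": [2,-0.1,0,0,4,-0.2,0,-0.02,6,-0.3,0,-0.04,7.5,-0.3,0,-0.05,8.2,-0.3,0,-0.05,8.2,-0.3,1,-0.05,8.2,-0.3,2,-0.05,8.2,-0.3,3,-0.05,8.2,-0.3,3,-0.05,8.2,-0.3,3,-0.05]}}

```text
time: 13.45
eef_pos: [0.5273, -0.1281, 0.1372]
tcp_rot: [0.334, 3.124, -0.0]
contact_force: [0.0, 0.4, 0.8]
grip_width: 0.0427
```

Run:
```python
from h import *
cam('wrist');cam('wrist');C=cam('wrist'); s=get_state(); print(s['eef_pos'],s['tcp_rot'],np.round(s['joint_positions'],3))
p=s['eef_pos'][:2]; a=[.528,-.1283]
def bar(a,y):
  u=np.array([np.cos(y),np.sin(y)]);v=np.array([-u[1],u[0]]); return [proj(C,[*(a+i*.031*u+j*.006*v),.111]) for i,j in((1,1),(1,-1),(-1,-1),(-1,1))]
im=C[0][:,:,::-1].copy(); b=np.array(bar(np.array(a),-.216))
k=2;im=cv2.resize(im[60:330,100:420],None,fx=k,fy=k,interpolation=cv2.INTER_CUBIC)
cv2.polylines(im,[((b-[100,60]+.5)*k).astype(np.int32)],True,(0,255,255),1); cv2.imwrite('pics/j.png',im)
```

```text
[ 0.52738275 -0.12809728  0.13769258] [ 3.34110865e-01  3.12282157e+00 -5.39832223e-04] [ 0.163  0.514 -0.042  2.101  0.041  0.526  1.449]
```

View pics/j.png

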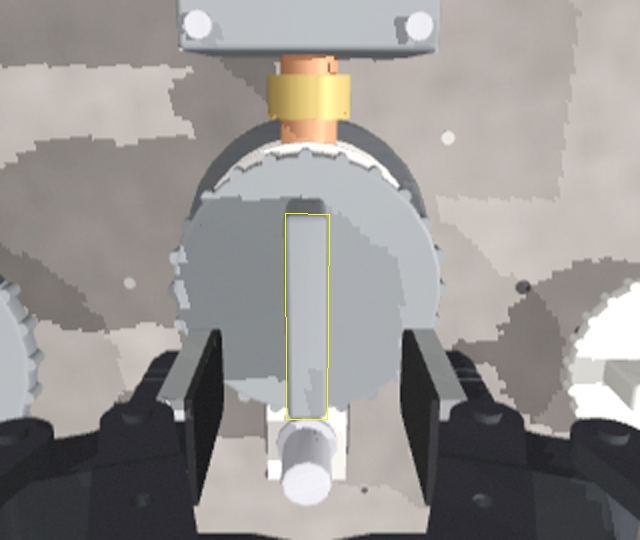

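Request:
{"api": "play_rows", "payload": {"commands": [0,0,1,0,0,0,2,0,0,0,3,0,0,0,4,0,0,0,4.5,0,0,0,5,0,0,0,5,0,0,0,5,0,0,0,5,0,0,0,5,0]}}

```text
time: 14.85
eef_pos: [0.5275, -0.1282, 0.0879]
tcp_rot: [0.334, 3.122, -0.001]
contact_force: [-1.3, 0.0, 0.0]
grip_width: 0.0428
```

Request:
{"api": "play_rows", "payload": {"commands": [0,0,0,0,0,0,0,0,0,0,0,0,0,0,0,0,0,0,0,0,0,0,0,0,0,0,0,0,0,0,0,0,0,0,0,0,0,0,0,0], "claw": 0}}

```text
time: 16.1
eef_pos: [0.5276, -0.1282, 0.0882]
tcp_rot: [0.334, 3.122, -0.001]
contact_force: [-0.5, 0.6, 5.7]
grip_width: 0.0107
```

Run:
```python
from h import *
s=get_state(); print(s['eef_pos'],s['tcp_rot'],s['contact_force'],s['torque'],s['grip_width'])
```

```text
[ 0.52763244 -0.12819178  0.08816083] [ 3.34200479e-01  3.12208227e+00 -6.45061088e-04] [-0.45742326  0.55883671  5.69361681] [ 0.03663875  0.2220415  -0.0445214 ] 0.010719770511341964
```

Request:
{"api": "play_rows", "payload": {"commands": [0,0,0,0.04,0,0,0,0.08,0,0,0,0.12,0,0,0,0.16,0,0,0,0.2,0,0,0,0.24,0,0,0,0.28,0,0,0,0.32,0,0,0,0.35,0,0,0,0.35]}}

```text
time: 17.35
eef_pos: [0.5274, -0.1284, 0.0882]
tcp_rot: [0.871, 3.017, -0.001]
contact_force: [-2.3, -2.5, 5.5]
grip_width: 0.0109
```

Run:
```python
from h import *
s=get_state(); print(s['eef_pos'],s['tcp_rot'],s['contact_force'],s['torque'],s['grip_width'],np.round(s['joint_positions'],3))
```

```text
[ 0.52742453 -0.128364    0.08821087] [ 8.71332922e-01  3.01672847e+00 -1.31128842e-03] [-2.30869412 -2.45158518  5.52359324] [-0.74679913  0.52510482  1.46637454] 0.010926830453197882 [ 0.095  0.595  0.056  2.137 -0.076  0.41   1.22 ]
```

Request:
{"api": "play_rows", "payload": {"commands": [0,0,0,-0.06,0,0,0,-0.12,0,0,0,-0.19,0,0,0,-0.26,0,0,0,-0.33,0,0,0,-0.4,0,0,0,-0.48,0,0,0,-0.56,0,0,0,-0.63,0,0,0,-0.7]}}

```text
time: 18.6
eef_pos: [0.5278, -0.1279, 0.0882]
tcp_rot: [-0.216, 3.132, -0.001]
contact_force: [-0.6, 0.5, 1.9]
grip_width: 0.0109
```

Run:
```python
from h import *
s=get_state(); print(s['eef_pos'],s['tcp_rot'],s['contact_force'],s['torque'],s['grip_width'],np.round(s['joint_positions'],3))
```

```text
[ 0.52778103 -0.1279405   0.08816062] [-2.15527910e-01  3.13248739e+00 -9.71580596e-04] [-0.58519882  0.47442727  1.93962901] [ 0.08239408 -0.04480026 -0.0953547 ] 0.010902928507949215 [ 0.222  0.595 -0.128  2.129  0.175  0.425  1.665]
```

Request:
{"api": "play_rows", "payload": {"commands": [0,0,0,-0.07,0,0,0,-0.14,0,0,0,-0.21,0,0,0,-0.28,0,0,0,-0.35,0,0,0,-0.42,0,0,0,-0.47,0,0,0,-0.5,0,0,0,-0.53,0,0,0,-0.55]}}

```text
time: 19.85
eef_pos: [0.5284, -0.1281, 0.0882]
tcp_rot: [-1.059, 2.955, -0.002]
contact_force: [3.4, -3.2, 1.3]
grip_width: 0.0106
```

Run:
```python
from h import *
cam('top');cam('top');s=get_state(); print(s['eef_pos'],s['tcp_rot'],s['contact_force'],s['torque'],s['grip_width'],np.round(s['joint_positions'],3))
```

```text
[ 0.52839244 -0.12817819  0.08825807] [-1.05787111e+00  2.95547622e+00 -2.42363617e-03] [ 2.96767443 -2.27577871  0.86076145] [-0.57465974 -0.76226181 -0.08935485] 0.010904099787246761 [ 0.325  0.605 -0.276  2.121  0.361  0.456  2.028]
```

Request:
{"api": "play_rows", "payload": {"commands": [0,0,0,-0.02,0,0,0,-0.04,0,0,0,-0.06,0,0,0,-0.08,0,0,0,-0.08,0,0,0,-0.08,0,0,0,-0.08,0,0,0,-0.08,0,0,0,-0.08,0,0,0,-0.08]}}

```text
time: 21.2
eef_pos: [0.5287, -0.1283, 0.0883]
tcp_rot: [-1.174, 2.911, -0.003]
contact_force: [4.4, -2.5, 0.4]
grip_width: 0.0104
```

Run:
```python
from h import *
s=get_state(); print(s['eef_pos'],s['tcp_rot'],s['contact_force'],s['torque'],s['grip_width'],np.round(s['joint_positions'],3))
```

```text
[ 0.5286848  -0.12834492  0.08830136] [-1.17440102e+00  2.91065686e+00 -2.87569861e-03] [ 4.38750768 -2.5123767   0.36426431] [-0.69954655 -0.92336338 -0.46303035] 0.010382501186297853 [ 0.34   0.607 -0.298  2.12   0.386  0.461  2.082]
```

Request:
{"api": "play_rows", "payload": {"commands": [0,0,0,-0.01,0,0,0,0,0,0,-0.1,0,0,0,-0.2,0,0,0,-0.3,0,0,0,-0.4,0,0,0,-0.6,0,0,0,-0.8,0,0,0,-1,0,0,0,-1,0]}}

```text
time: 22.45
eef_pos: [0.528, -0.1287, 0.0977]
tcp_rot: [-1.175, 2.912, -0.002]
contact_force: [3.3, -3.6, -4.0]
grip_width: 0.0111
```

Run:
```python
from h import *
s=get_state(); print(s['eef_pos'],s['tcp_rot'],s['contact_force'],s['torque'],s['grip_width'])
print([det('scene',t) for t in['pin']]);
```

```text
[ 0.52797035 -0.12871833  0.09767934] [-1.17450571e+00  2.91228152e+00 -2.19434878e-03] [ 3.28907617 -3.60944177 -4.0125582 ] [-0.9691038  -0.88583167 -0.37066034] 0.011074149945039809
[[(0.5, [377, 266, 394, 280]), (0.27, [261, 315, 308, 362])]]
```

Request:
{"api": "play_rows", "payload": {"commands": [0,0,-0.4,0,0,0,-0.8,0,0,0,-1.4,0,0,0,-2.2,0,0,0,-3.2,0,0,0,-4.4,0,0,0,-5.5,0,0,0,-6.3,0,0,0,-6.8,0,0,0,-7,0]}}

```text
time: 23.75
eef_pos: [0.5279, -0.1287, 0.168]
tcp_rot: [-1.174, 2.912, -0.003]
contact_force: [0.6, 0.0, -0.3]
grip_width: 0.0108
```

Run:
```python
from h import *
W=cam('wrist');cam('wrist');S=cam('scene'); s=get_state(); print(s['eef_pos'],s['tcp_rot'],s['contact_force'],s['torque'],s['grip_width'],s['time'])
a=cv2.resize(S[0][100:240,190:370],(540,420),interpolation=cv2.INTER_CUBIC)
b=cv2.resize(W[0],(256,192)); c=np.zeros((420,256,3),np.uint8); c[:192]=b
cv2.imwrite('pics/k.png',np.hstack([a,c])[:,:,::-1])
```

```text
[ 0.52775423 -0.12867073  0.16758742] [-1.17457963e+00  2.91242028e+00 -2.09858258e-03] [-1.35847239  0.05592221  0.10507658] [ 0.03878501  0.03535885 -0.02733996] 0.0108049227761925 23.9
```

View pics/k.png

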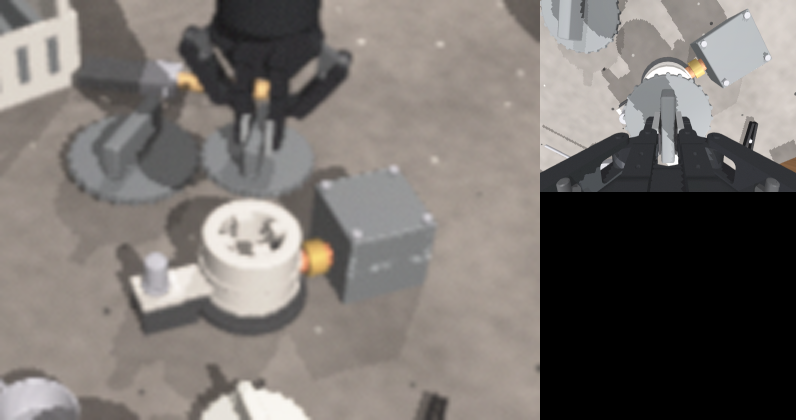

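The scene shows the cap held level in the fingers above the open white pot, with the pin standing in the ear at about (155,275) in the crop. I'll hold still once, then hand in.

Request:
{"api": "play_rows", "payload": {"commands": [0,0,0,0,0,0,0,0,0,0,0,0,0,0,0,0,0,0,0,0,0,0,0,0,0,0,0,0,0,0,0,0,0,0,0,0,0,0,0,0]}}

```text
time: 25.15
eef_pos: [0.5277, -0.1287, 0.1676]
tcp_rot: [-1.175, 2.912, -0.002]
contact_force: [-0.4, -0.4, -0.5]
grip_width: 0.0107
```

```bash
python3 -c "
from h import *
print(job.job_done())"
```

```text
the job is handed in; nothing more can be done
None
```

I finished the job and handed it in at about 25 s. It reported no verdict.

- **Pin:** I moved it from the block, lowered it through both ears and let go. A close wrist picture afterwards matched the fully-home position I projected. The last scene picture shows it still standing in the ear, but that one is too coarse to measure its depth.
- **Cap:** Clockwise it came up hard, with about 1.5 N m of torque by 20°. Counter-clockwise it turned easily to about 56°, where the torque rose towards a stop. The start of the lift showed about 4 N of rubbing, then it came free.
- **Final state:** The gripper has risen about 79 mm since gripping the cap, which puts the cap that far above the rim. It looks level, and the grip opening is steady at 10.7 mm. The outside force is under 1 N, and the arm did not move over the last hold.
- **Limits of my checks:** I judged tilt and height from pictures and the arm's own pose, not measured on the cap itself. The arm stayed clear of the bystanders, but I did not measure their positions again at the end.

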